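# Flip the stock tags to match the bins

### The job

Each parts bin on the workshop board has a hinged flip tag standing in front of it. With a fingertip, push over the tags that are wrong, so that every full bin's tag leans right back towards its bin with the round disc face up, and every bin that is empty or down to its last block has its tag leaning right forward, crossed bars face up. Only push the tags: do not pick up, tip or shift the tag stands, the bins or the other things on the bench.

Things in the scene. Friction and masses are not known exactly. Their poses are not given: they have to be found in the camera images.
- board: Fixed white laminate board on the bench, 380 (own x) x 500 (own y) x 12 mm; origin: centre of its underside. Four tag stands in a row along own y, on the robot's side, 110 mm apart; four bins in a row behind them (own +x), one straight behind each stand, centres about 190 mm from the stands'.
- stand_a: Loose steel tag stand, 0.5 kg, base 50 (own x) x 80 (own y) x 14 mm; origin: centre of underside, on the board's top. Own +x looks to the bin behind it. Its flip tag hinges on a level pin along own y, 26 mm above the origin; low rails beside the pin reach 25 mm, the cheeks at the pin's ends 34 mm. The tag belongs to the bin straight behind the stand (on that bin's own x axis).
- tag_a (a joint): Hinge of the flip tag on stand_a, rad: 0 upright; +0.785 (stop) leaning 45 deg to its bin, disc face up: FULL; -0.785 (stop) leaning 45 deg to the robot, crossed bars up: NOT FULL. Wooden plate 60 mm wide, 5 thick, free edge 66 mm from the pin, 60 g, swings almost freely (under 1 N): past upright it falls to the other stop by itself.
- tag_a_edge (a point): Middle of the free upper edge of the tag on stand_a.
- stand_b: Loose steel tag stand, 0.5 kg, base 50 (own x) x 80 (own y) x 14 mm; origin: centre of underside, on the board's top. Own +x looks to the bin behind it. Its flip tag hinges on a level pin along own y, 26 mm above the origin; low rails beside the pin reach 25 mm, the cheeks at the pin's ends 34 mm. The tag belongs to the bin straight behind the stand (on that bin's own x axis).
- tag_b (a joint): Hinge of the flip tag on stand_b, rad: 0 upright; +0.785 (stop) leaning 45 deg to its bin, disc face up: FULL; -0.785 (stop) leaning 45 deg to the robot, crossed bars up: NOT FULL. Wooden plate 60 mm wide, 5 thick, free edge 66 mm from the pin, 60 g, swings almost freely (under 1 N): past upright it falls to the other stop by itself.
- tag_b_edge (a point): Middle of the free upper edge of the tag on stand_b.
- stand_c: Loose steel tag stand, 0.5 kg, base 50 (own x) x 80 (own y) x 14 mm; origin: centre of underside, on the board's top. Own +x looks to the bin behind it. Its flip tag hinges on a level pin along own y, 26 mm above the origin; low rails beside the pin reach 25 mm, the cheeks at the pin's ends 34 mm. The tag belongs to the bin straight behind the stand (on that bin's own x axis).
- tag_c (a joint): Hinge of the flip tag on stand_c, rad: 0 upright; +0.785 (stop) leaning 45 deg to its bin, disc face up: FULL; -0.785 (stop) leaning 45 deg to the robot, crossed bars up: NOT FULL. Wooden plate 60 mm wide, 5 thick, free edge 66 mm from the pin, 60 g, swings almost freely (under 1 N): past upright it falls to the other stop by itself.
- tag_c_edge (a point): Middle of the free upper edge of the tag on stand_c.
- stand_d: Loose steel tag stand, 0.5 kg, base 50 (own x) x 80 (own y) x 14 mm; origin: centre of underside, on the board's top. Own +x looks to the bin behind it. Its flip tag hinges on a level pin along own y, 26 mm above the origin; low rails beside the pin reach 25 mm, the cheeks at the pin's ends 34 mm. The tag belongs to the bin straight behind the stand (on that bin's own x axis).
- tag_d (a joint): Hinge of the flip tag on stand_d, rad: 0 upright; +0.785 (stop) leaning 45 deg to its bin, disc face up: FULL; -0.785 (stop) leaning 45 deg to the robot, crossed bars up: NOT FULL. Wooden plate 60 mm wide, 5 thick, free edge 66 mm from the pin, 60 g, swings almost freely (under 1 N): past upright it falls to the other stop by itself.
- tag_d_edge (a point): Middle of the free upper edge of the tag on stand_d.
- bin_dowels: Loose open grey plastic bin, 130 (own x) x 96 (own y) x 60 mm high, origin at the centre of its underside on the board; FULL: heaped with short wooden dowels up to about 66 mm above its origin.
- bin_blocks: Loose open grey plastic bin, 130 (own x) x 96 (own y) x 60 mm high, origin at the centre of its underside on the board; FULL: packed with small wooden blocks up to about 66 mm above its origin.
- bin_empty: Loose open grey plastic bin, 130 (own x) x 96 (own y) x 60 mm high, origin at the centre of its underside on the board; empty: NOT FULL.
- bin_last: Loose open grey plastic bin, 130 (own x) x 96 (own y) x 60 mm high, origin at the centre of its underside on the board; one last wooden block lies on its floor: NOT FULL.
- glue: Bystander: loose white glue bottle, 56 mm across, 140 mm tall, to the left of the board; origin at the centre of its underside.
- tape: Bystander: loose tape measure, 70 x 38 x 62 mm high, to the right of the board; origin at the centre of its underside.
- mallet: Bystander: loose wooden mallet lying on the bench to the right of the board; head 60 x 110 x 70 mm, origin at the centre of the head's underside; the handle runs 240 mm along its own -x.
Not all that is in view belongs to the job. Leave any purple or turquoise look-alike of the stand_d alone. What is shaped like the stand_b but green or turquoise is not meant.

How it is judged:
At the end, for the whole second after the job is handed in: The tags in front of the two full bins (dowels, blocks) lean back towards their bins (joint above 0.68 rad), those of the two others (empty, one block) lean forward (below -0.68 rad), all at rest; stands, bins and bystanders are within 25 mm of where they started ((((y of stand_a in the frame of bin_dowels between -0.05 and 0.05 m or y of stand_a in the frame of bin_blocks between -0.05 and 0.05 m) and value of joint tag_a above 0.68 rad) or ((y of stand_a in the frame of bin_empty between -0.05 and 0.05 m or y of stand_a in the frame of bin_last between -0.05 and 0.05 m) and value of joint tag_a below -0.68 rad)) and velocity of joint tag_a between -0.1 and 0.1 rad/s and (((y of stand_b in the frame of bin_dowels between -0.05 and 0.05 m or y of stand_b in the frame of bin_blocks between -0.05 and 0.05 m) and value of joint tag_b above 0.68 rad) or ((y of stand_b in the frame of bin_empty between -0.05 and 0.05 m or y of stand_b in the frame of bin_last between -0.05 and 0.05 m) and value of joint tag_b below -0.68 rad)) and velocity of joint tag_b between -0.1 and 0.1 rad/s and (((y of stand_c in the frame of bin_dowels between -0.05 and 0.05 m or y of stand_c in the frame of bin_blocks between -0.05 and 0.05 m) and value of joint tag_c above 0.68 rad) or ((y of stand_c in the frame of bin_empty between -0.05 and 0.05 m or y of stand_c in the frame of bin_last between -0.05 and 0.05 m) and value of joint tag_c below -0.68 rad)) and velocity of joint tag_c between -0.1 and 0.1 rad/s and (((y of stand_d in the frame of bin_dowels between -0.05 and 0.05 m or y of stand_d in the frame of bin_blocks between -0.05 and 0.05 m) and value of joint tag_d above 0.68 rad) or ((y of stand_d in the frame of bin_empty between -0.05 and 0.05 m or y of stand_d in the frame of bin_last between -0.05 and 0.05 m) and value of joint tag_d below -0.68 rad)) and velocity of joint tag_d between -0.1 and 0.1 rad/s and not (distance of any of stand_a, stand_b, stand_c, stand_d, bin_dowels, bin_blocks, bin_empty, bin_last from where it was at the start of the episode above 0.025 m or distance of any of glue, tape, mallet from where it was at the start of the episode above 0.025 m)); the robot touches nothing.
It fails at once if a tag stand is lifted or shifted by more than 25 mm (distance of any of stand_a, stand_b, stand_c, stand_d from where it was at the start of the episode above 0.025 m).
It fails at once if a tag stand or bin is tipped by more than about 17 degrees (angle between any of stand_a, stand_b, stand_c, stand_d, bin_dowels, bin_blocks, bin_empty, bin_last's own z axis and vertical above 0.3 rad).
It fails at once if a bin is lifted or shifted by more than 25 mm (distance of any of bin_dowels, bin_blocks, bin_empty, bin_last from where it was at the start of the episode above 0.025 m).
It fails at once if the glue bottle, tape measure or mallet is lifted or shifted by more than 25 mm (distance of any of glue, tape, mallet from where it was at the start of the episode above 0.025 m).
It also fails if it takes over 61 s, if anything falls off the work surface, if the arm or the gripper's body presses on something with over 40 N, if the wrist force passes 120 N, or if a joint passes its speed limit or range.

### The arm

A 7-joint arm with a two-finger parallel gripper is mounted at the origin on the work surface. World frame = base frame: x ahead of the robot, y to its left, z up, the work surface at z = 0. Lengths are in m, angles in rad, forces in N, time in s.
With the tool pointing down it reaches from about 0.4 to 0.85 m from the base axis. Payload 10.4 kg.
Tool frame: the origin (TCP) lies midway between the tips of the shut fingers; the grasp point (between the pads) lies 19 mm behind it; z points along the fingers, y is the line along which they close (so a half turn about z gives the same grasp; the last joint's range is limited). The gripper opens to 87 mm and grips with 3 to 60 N. Pads are 19 mm wide; open, the fingers measure 117 mm over their backs; the gripper's body (75 mm by 190 mm) begins 51 mm behind the grasp point.
Start: joints at [1.326, 0.332, -0.065, 1.46, 0.022, 1.35, -0.088], TCP at [0.138, -0.61, 0.189] pointing down, gripper open.
Joint ranges: [-2.6, 2.6], [-0.5, 2.12], [-1.47, 1.34], [0.16, 2.42], [-1.27, 4.41], [0.06, 2.06], [-2.6, 2.6]. Speed limits (rad/s): [2.22, 2.22, 2.79, 2.79, 3.14, 3.14, 3.14].

### API

Orientations are given as a unit quaternion [x, y, z, w].
In Python, from bench import r gives the robot as it stands.
- The arm moves only by the tool arm_command, never from a script. Its argument "moves" is one flat list of numbers, 4 for each row, row after row: the shift along the tool's x, y, z in cm, then the turn about the tool's z in degrees. A call has 1 to 12 rows; each row shifts and turns the commanded pose from where the row before left it, along the tool's axes as they then stand; what a row does not reach is not made up. A row lasts 1/12 s, in which the tool goes at most 41.7 mm and 7.16 degrees, less where a joint would pass 70% of its speed; a pose out of reach is approached as far as the arm can. A call with a gripper value outside its range is refused whole. "fingers" is the opening in per cent of the stroke, from 0 (shut) to 100 (fully open), set as the call begins (left out, the last holds). The fingers move at their own pace and stop on an object; "squeeze" is the grip in N (left out, the last holds). Time passes only in rows, so rows that do not move let the fingers close. It gives the time, the measured TCP pose, the force, the opening and the grip force at its end, in the units of the state.
- r.read_state(): the state, without advancing time (a new reading comes with each control period).
- r.camera(name): name is "side" or "top" or "wrist"; returns the picture (420x560x3 uint8, red, green, blue); there is no depth.
- r.camera_info(name): a dict with "fx", "fy", "cx", "cy" (pixels), "origin" and "attitude" of the camera in the world. Camera axes: x right, y up, looking along -z (the intrinsics and any distortion apply to the point x, -y, -z); pixel columns grow to the right and rows downward; lengths in m; the calibration is good to about 2 mm. A picture is of the moment at which its call begins: read the wrist's pose just before it. camera_info takes no time and is no camera call; for the wrist camera it gives the pose at the moment of the call.
- r.close_job(): hands the job in; it is judged then, once.
The state is a dict: "time": time; "joint_positions": joint angles; "joint_vel": joint speeds; "joint_torque": joint torques, N m; "ee_pos": TCP position; "eef_rot": TCP orientation; "ft_force": force on the tool from outside, world axes, zero at the start; "torque": the same for the moment, N m; "width": finger opening in m; "grip_force": force on a finger pad.
Only numpy, scipy, OpenCV 4.12 (cv2) and the standard library are available. Lean on these libraries where they do the work, as an engineer would, in place of code of your own. Each camera call takes 0.05 s, during which the arm holds its last target. There are 200 camera calls.

## Working session

There is one attempt and no reset: what is moved stays moved. The work goes in short steps, Python scripts to look and compute and a tool call to move; the robot and the scene stay as the last step left them, time stands still between calls to the robot, and variables do not carry over. Pictures are saved under pics/ and viewed, at most 10 in all, crops included, and the job is handed in when it is done.

Besides the shell and the picture viewer there is one more tool, called after ">>>" as name(argument=value, ...), one argument or row to a line, values as JSON. arm_command: Moves the arm, as the interface text tells. Its arguments: {"type":"object","properties":{"moves":{"type":"array"},"fingers":{"type":"number"},"squeeze":{"type":"number"}},"required":["moves"]}

```bash
mkdir -p pics
python3 - <<'E'
from bench import r
import cv2
for n in("top","side"):
    cv2.imwrite(f"pics/{n}0.png",cv2.resize(r.camera(n),(800,600),interpolation=cv2.INTER_CUBIC)[:,:,::-1]); print(n,r.camera_info(n))
s=r.read_state();print(s["time"],s["ee_pos"],s["eef_rot"],s["width"])
E
```

```text
top {'fx': 384.6097262055367, 'fy': 384.6097262055367, 'cx': 276.0996300557246, 'cy': 207.53783198844195, 'origin': array([ 0.40825156, -0.00170783,  0.98087808]), 'attitude': array([-0.06087893,  0.05445916,  0.71048778, -0.69895284])}
side {'fx': 537.4015323431078, 'fy': 537.4015323431078, 'cx': 279.911203312522, 'cy': 214.21158934566853, 'origin': array([-0.23483429,  0.92606905,  1.17778995]), 'attitude': array([-0.13621785,  0.38186421,  0.85623614, -0.32013138])}
0.1 [ 0.13740562 -0.6093207   0.18837442] [ 9.93854320e-01  1.10694283e-01 -9.30238766e-05 -5.97597947e-04] 0.08701229751402241
```

View pics/top0.png

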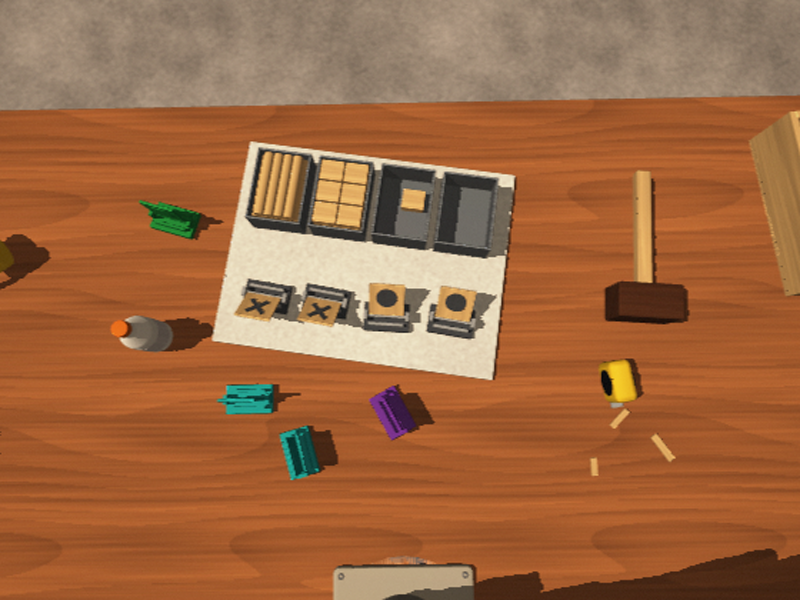

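View pics/side0.png

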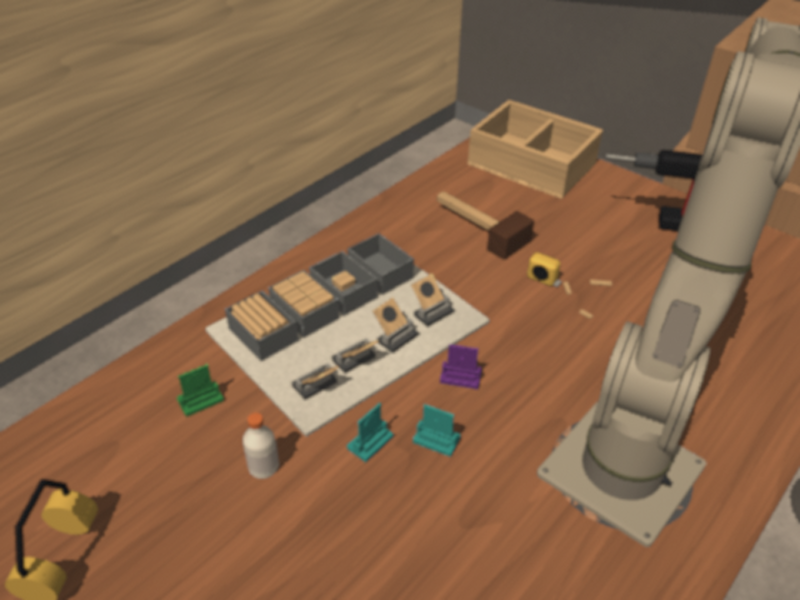

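The top view shows, left to right: the dowels bin (280,188), blocks (341,195), last block (405,205) and empty (468,213). Their tags are cross (258,305), cross (320,310), disc (387,299) and disc (456,303), so all four are wrong. The grey stands on the board are the ones meant. The green (172,218), turquoise (250,398) and (300,452), and purple (393,412) ones are off the board and are decoys. Next I measure the tags and confirm them in one crop.

```bash
cat > h.py <<'E'
from bench import r
import cv2, numpy as np
from scipy.spatial.transform import Rotation as R
def cast(n,uv,z):
    c=r.camera_info(n);uv=np.atleast_2d(uv).astype(float)
    d=np.c_[(uv[:,0]-c["cx"])/c["fx"],-(uv[:,1]-c["cy"])/c["fy"],-np.ones(len(uv))]
    d=R.from_quat(c["attitude"]).apply(d);o=c["origin"]
    return o+d*((z-o[2])/d[:,2])[:,None]
def proj(n,P):
    c=r.camera_info(n);p=R.from_quat(c["attitude"]).inv().apply(np.atleast_2d(P)-c["origin"])
    return np.c_[c["cx"]-c["fx"]*p[:,0]/p[:,2],c["cy"]+c["fy"]*p[:,1]/p[:,2]]
E
python3 - <<'E'
from h import *
im=r.camera("top");hsv=cv2.cvtColor(im,cv2.COLOR_RGB2HSV)
k=.7
cor=cast("top",np.array([[250,142],[515,177],[494,380],[213,341]])*k,.012)
print("board",cor.round(3),[np.linalg.norm(cor[i]-cor[i-1]).round(3) for i in range(4)])
roi=np.zeros(im.shape[:2],np.uint8);cv2.fillPoly(roi,[(np.array([[232,262],[500,268],[488,370],[222,336]])*k).astype(int)],255)
m=cv2.inRange(hsv,(8,70,90),(25,255,255))&roi
cs=sorted([c for c in cv2.findContours(m,0,2)[0] if cv2.contourArea(c)>150],key=lambda c:c[:,0,0].mean())
for c in cs:
    b=cv2.boxPoints(cv2.minAreaRect(c));print(cv2.contourArea(c),(b/k).round(0).tolist(),cast("top",b,.075).round(3)[:,:2].tolist())
    print(cast("top",b.mean(0),.061).round(3))
cv2.imwrite("pics/crop1.png",cv2.resize(im[180:250,150:350],(800,280),interpolation=cv2.INTER_CUBIC)[:,:,::-1])
E
```

```text
board [[ 0.867  0.273  0.012]
 [ 0.788 -0.221  0.012]
 [ 0.418 -0.165  0.012]
 [ 0.494  0.328  0.012]] [np.float64(0.377), np.float64(0.5), np.float64(0.374), np.float64(0.499)]
421.0 [[232.0, 315.0], [237.0, 289.0], [280.0, 297.0], [276.0, 323.0]] [[0.531, 0.276], [0.574, 0.269], [0.56, 0.197], [0.517, 0.204]]
[[0.547 0.24  0.061]]
428.5 [[295.0, 320.0], [300.0, 294.0], [340.0, 302.0], [335.0, 328.0]] [[0.521, 0.171], [0.564, 0.163], [0.55, 0.096], [0.506, 0.104]]
[[0.537 0.136 0.061]]
523.0 [[367.0, 314.0], [369.0, 282.0], [405.0, 284.0], [403.0, 316.0]] [[0.53, 0.052], [0.583, 0.048], [0.578, -0.013], [0.525, -0.009]]
[[0.556 0.02  0.061]]
539.5 [[433.0, 316.0], [439.0, 284.0], [477.0, 291.0], [472.0, 322.0]] [[0.524, -0.059], [0.577, -0.069], [0.565, -0.132], [0.512, -0.122]]
[[ 0.547 -0.097  0.061]]
```

View pics/crop1.png

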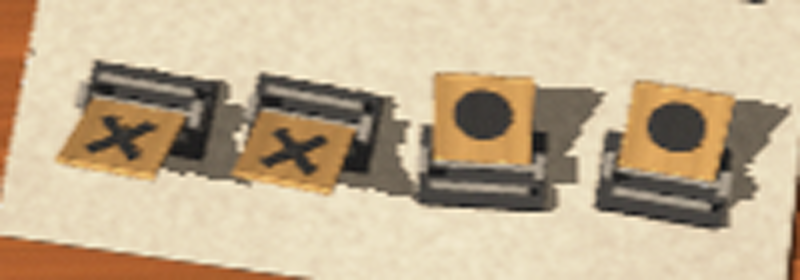

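The crop confirms it: grey stands a–d with cross, cross, disc, disc. Now I put the edges, the pins and the TCP in the board-aligned frame.

```bash
cat >> h.py <<'E'
YAW=np.deg2rad(-8.5)
def bf(P): # world -> board-aligned axes, about world origin (u along board x, v along board y)
    P=np.atleast_2d(P);c,s=np.cos(YAW),np.sin(YAW);return np.c_[P[:,0]*c+P[:,1]*s,-P[:,0]*s+P[:,1]*c,P[:,2]]
def st():
    s=r.read_state();e=R.from_quat(s["eef_rot"]).as_matrix()
    print("t",round(s["time"],2),"uvz",bf(s["ee_pos"]).round(4),"xyz",np.round(s["ee_pos"],3),"toolx yaw deg",np.degrees(np.arctan2(e[1,0],e[0,0])).round(1),"F",np.round(s["ft_force"],1))
E
python3 - <<'E'
from h import *
c=cast("top",np.array([[250,142],[515,177],[494,380],[213,341]])*.7,.012)
print([np.degrees(np.arctan2(*(c[a]-c[b])[[1,0]])).round(1) for a,b in((0,3),(1,2))])
e=np.array([[107,171],[285,186],[484,76],[685,85]])/4+[150,180]
E=cast("top",e,.085);print("edges",E.round(3),bf(E).round(3))
# base near/far edges in crop (front bottom edge of right stands on z=.012+.014, back edge for left)
b=np.array([[156,75],[320,88],[485,203],[664,217]])/4+[150,180]
print("base far(L)/near(R) edge",bf(cast("top",b,.026)).round(3))
g=np.array([[165,335]])*.7;print("glue",bf(cast("top",g,.0)).round(3))
bn=np.array([[278,228],[338,238],[402,246],[465,254]])*.7;print("bin fronts",bf(cast("top",bn,.04)).round(3))
st()
E
```

```text
[np.float64(-8.4), np.float64(-8.5)]
edges [[ 0.524  0.24   0.085]
 [ 0.513  0.135  0.085]
 [ 0.577  0.017  0.085]
 [ 0.569 -0.102  0.085]] [[ 0.483  0.314  0.085]
 [ 0.488  0.209  0.085]
 [ 0.568  0.102  0.085]
 [ 0.578 -0.016  0.085]]
base far(L)/near(R) edge [[ 0.552  0.311  0.026]
 [ 0.557  0.207  0.026]
 [ 0.499  0.094  0.026]
 [ 0.505 -0.018  0.026]]
glue [[0.439 0.49  0.   ]]
bin fronts [[ 0.651  0.31   0.04 ]
 [ 0.647  0.202  0.04 ]
 [ 0.647  0.088  0.04 ]
 [ 0.647 -0.024  0.04 ]]
t 0.15 uvz [[ 0.226  -0.5824  0.1885]] xyz [ 0.137 -0.609  0.188] toolx yaw deg 12.7 F [ 0.2 -0.4 -0.4]
```

>>> arm_command(
  moves=[0,0,0,7.07,0,0,0,7.07,0,0,0,7.07,2,-3,0,0,2,-3,0,0,2,-3,0,0,2,-3,0,0,2,-3,0,0,2,-3,0,0,2,-3,0,0,2,-3,0,0,2,-3,0,0],
  fingers=0,
)

```text
time: 1.15
ee_pos: [0.3562, -0.3677, 0.189]
eef_rot: [0.997, -0.074, -0.0, 0.0]
ft_force: [0.1, -0.6, 0.1]
width: 0.0152
grip_force: 0.0
```

```bash
python3 -c "from h import *;st()"
```

```text
t 1.15 uvz [[ 0.4067 -0.311   0.189 ]] xyz [ 0.356 -0.368  0.189] toolx yaw deg -8.5 F [ 0.1 -0.6  0.1]
```

>>> arm_command(
  moves=[2.05,-2.95,0,0,2.05,-2.95,0,0,2.05,-2.95,0,0,2.05,-2.95,0,0,2.05,-2.95,0,0,2.05,-2.95,0,0,2.05,-2.95,0,0,2.05,-2.95,0,0,2.05,-2.95,0,0,2.05,-2.95,0,0,0,0,0,0,0,0,0,0],
)

```text
time: 2.15
ee_pos: [0.6025, -0.1052, 0.1883]
eef_rot: [0.997, -0.072, -0.0, -0.001]
ft_force: [-0.2, -1.4, -0.6]
width: 0.0007
grip_force: 0.0
```

Run:
```python
from h import *
st();im=r.camera("wrist");c=r.camera_info("wrist");print(c["origin"].round(3))
P=[[.569,-.102,.085],[.577,.017,.085]];print("proj edges d,c",proj("wrist",P).round(0)*800/560)
cv2.imwrite("pics/w1.png",cv2.resize(im,(800,600))[:,:,::-1])
```

```text
t 2.15 uvz [[ 0.6114 -0.015   0.1883]] xyz [ 0.602 -0.105  0.188] toolx yaw deg -8.3 F [-0.2 -1.4 -0.6]
[ 0.681 -0.119  0.384]
proj edges d,c [[397.14285714 318.57142857]
 [232.85714286 330.        ]]
```

View pics/w1.png

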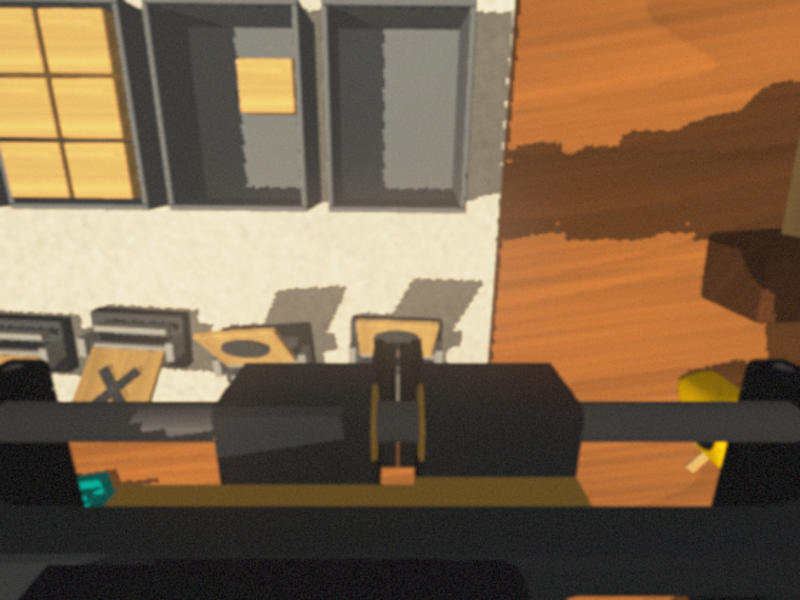

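The wrist view has edge d at (397,317) and edge c at (240,330), both on the projections. Next: descend behind tag d and push it towards the robot.

>>> arm_command(
  moves=[0,0,4,0,0,0,4,0,0,0,4,0,0,0,0,0,-1.05,0,0,0,-1.05,0,0,0,-1.05,0,0,0,-1.05,0,0,0,-1.05,0,0,0,-1.05,0,0,0,-1.05,0,0,0,-1.05,0,0,0],
)

```text
time: 3.2
ee_pos: [0.5188, -0.0966, 0.0715]
eef_rot: [0.997, -0.075, 0.001, 0.001]
ft_force: [-0.2, -0.7, 0.4]
width: 0.0005
grip_force: 0.0
```

>>> arm_command(
  moves=[0,0,0,0,0,0,0,0],
)

```text
time: 3.37
ee_pos: [0.5194, -0.0965, 0.0711]
eef_rot: [0.997, -0.075, 0.001, 0.001]
ft_force: [0.7, 0.0, -0.2]
width: 0.0003
grip_force: 0.0
```

```bash
python3 -c "from h import *;st()"
```

```text
t 3.37 uvz [[ 0.5279 -0.0187  0.0711]] xyz [ 0.519 -0.097  0.071] toolx yaw deg -8.6 F [ 0.7  0.  -0.2]
```

>>> arm_command(
  moves=[1,0,-2,0,0,0,-4,0,0,0,-4,0,1.7,-3,0,0,1.7,-3,0,0,1.7,-3,0,0,1.7,-3,0,0,0,0,0,0],
)

```text
time: 4.03
ee_pos: [0.6163, 0.0186, 0.1697]
eef_rot: [0.997, -0.071, 0.001, -0.002]
ft_force: [-0.7, 0.8, -0.4]
width: 0.0002
grip_force: 0.0
```

Run:
```python
from h import *
st()
im=r.camera("top");cv2.imwrite("pics/t2.png",cv2.resize(im[150:270,140:380],(800,400))[:,:,::-1])
```

```text
t 4.03 uvz [[0.6068 0.1095 0.1697]] xyz [0.616 0.019 0.17 ] toolx yaw deg -8.1 F [-0.7  0.8 -0.4]
```

View pics/t2.png

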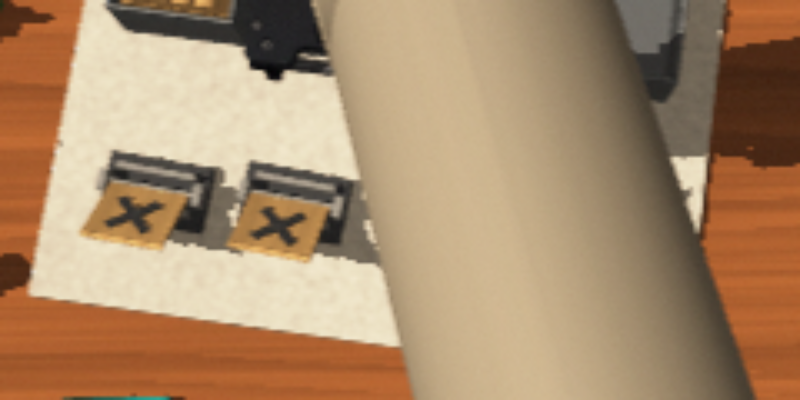

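The arm hides stands c and d, so I'll check them later from the side view. Pushing tag c now.

>>> arm_command(
  moves=[0,0,0,0,0,0.5,3.4,0,0,0,3.4,0,0,0,3.2,0,-1.1,0,0,0,-1.1,0,0,0,-1.1,0,0,0,-1.1,0,0,0,-1.1,0,0,0,-1.1,0,0,0,-1.1,0,0,0,-1.1,0,0,0],
)

```text
time: 5.08
ee_pos: [0.5255, 0.0178, 0.0697]
eef_rot: [0.997, -0.076, 0.0, 0.001]
ft_force: [-0.9, -0.7, 0.2]
width: 0.0005
grip_force: 0.0
```

>>> arm_command(
  moves=[0,0,0,0,0,0,0,0],
)

```text
time: 5.25
ee_pos: [0.5261, 0.0181, 0.0698]
eef_rot: [0.997, -0.075, 0.001, 0.001]
ft_force: [0.1, -1.0, -0.3]
width: 0.0004
grip_force: 0.0
```

Run:
```python
from h import *
st()
im=r.camera("side");cv2.imwrite("pics/s2.png",cv2.resize(im[160:310,140:350],(800,571))[:,:,::-1])
```

```text
t 5.25 uvz [[0.5176 0.0957 0.0698]] xyz [0.526 0.018 0.07 ] toolx yaw deg -8.6 F [ 0.1 -1.  -0.3]
```

View pics/s2.png

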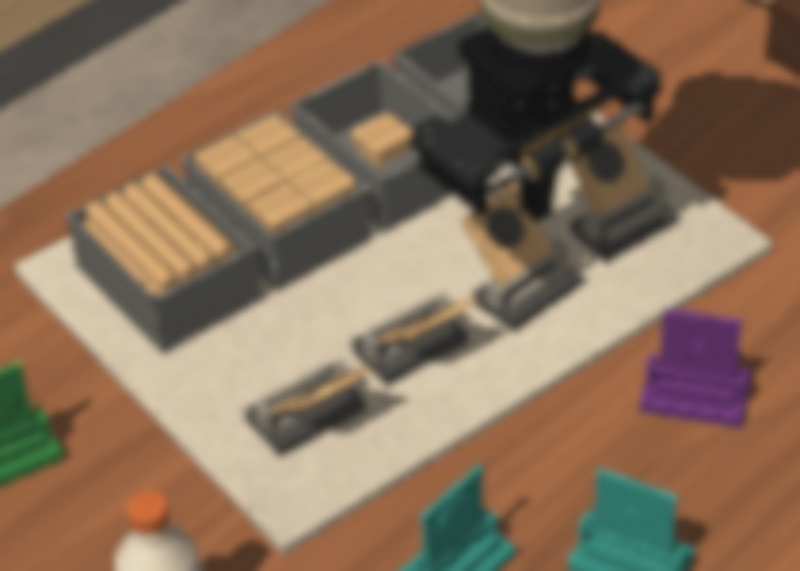

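Run:
```python
from h import *
st();s=r.read_state();p=np.array(s["ee_pos"]);k=800/210
f=lambda P:((proj("side",P)-[140,160])*k).round(0).tolist()
print("tcp",f(p),f(p+[0,0,.1]))
print("edges",f([[.524,.24,.085],[.513,.135,.085],[.577,.017,.085],[.569,-.102,.085]]))
print("corners",f(cast("top",np.array([[494,380],[213,341]])*.7,.012)))
```

```text
t 5.3 uvz [[0.518  0.096  0.0697]] xyz [0.526 0.018 0.07 ] toolx yaw deg -8.6 F [ 0.3 -0.5  0.5]
tcp [[536.0, 240.0]] [[538.0, 143.0]]
edges [[340.0, 382.0], [449.0, 312.0], [490.0, 196.0], [592.0, 129.0]]
corners [[777.0, 236.0], [289.0, 540.0]]
```

Run:
```python
from h import *
im=r.camera("side");st()
a=cv2.resize(im[160:310,140:350],(800,571))[:,:,::-1];b=cv2.imread("pics/s2.png")
d=np.abs(a.astype(int)-b).max(2)>60
print("changed px",d.sum(), [ (q.min(),q.max()) for q in np.where(d)] if d.any() else "")
cv2.imwrite("pics/s3.png",a)
```

```text
t 5.35 uvz [[0.518  0.0963 0.0695]] xyz [0.527 0.019 0.07 ] toolx yaw deg -8.6 F [-0.3 -0.7 -0.4]
changed px 0
```

Run:
```python
from h import *
im=r.camera("side")
cv2.imwrite("pics/s4.png",cv2.resize(im[160:250,230:350],(800,600),interpolation=cv2.INTER_CUBIC)[:,:,::-1])
p=np.array(r.read_state()["ee_pos"]);print(((proj("side",[p,p+[0,0,.05]])-[230,160])*800/120).round())
```

```text
[[338. 420.]
 [339. 338.]]
```

View pics/s4.png

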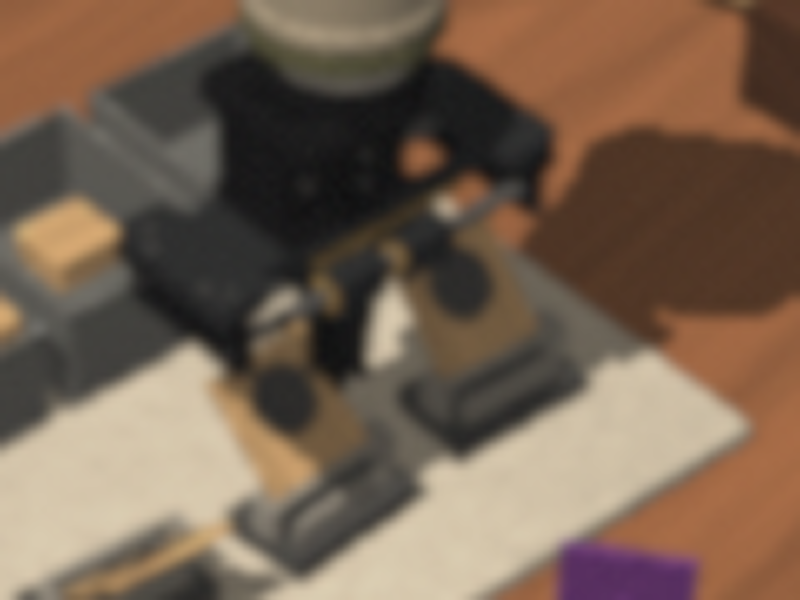

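The fingertip at (340,375) sits about 25 mm higher than the reported TCP would project (338,420). It passed over the edges, so tags c and d haven't moved. I'll go back behind c and descend about 25 mm lower, still above the rails.

>>> arm_command(
  moves=[0,0,-3,0,2.9,0,0,0,2.9,0,0,0,2.9,0,0,0,0,0,0,0,0,0,2.5,0,0,0,2.5,0,0,0,0.5,0,0,0,0,0,0,0,0,0],
)

```text
time: 6.23
ee_pos: [0.6123, 0.007, 0.0448]
eef_rot: [0.997, -0.074, 0.0, -0.0]
ft_force: [0.2, -0.7, 0.3]
width: 0.0004
grip_force: 0.0
```

Run:
```python
from h import *
st();im=r.camera("side")
cv2.imwrite("pics/s5.png",cv2.resize(im[160:250,230:350],(800,600),interpolation=cv2.INTER_CUBIC)[:,:,::-1])
p=np.array(r.read_state()["ee_pos"]);print(((proj("side",[p,p+[0,0,.025],p+[0,0,.05]])-[230,160])*800/120).round())
```

```text
t 6.23 uvz [[0.6045 0.0974 0.0448]] xyz [0.612 0.007 0.045] toolx yaw deg -8.5 F [ 0.2 -0.7  0.3]
[[214. 361.]
 [214. 322.]
 [213. 281.]]
```

View pics/s5.png

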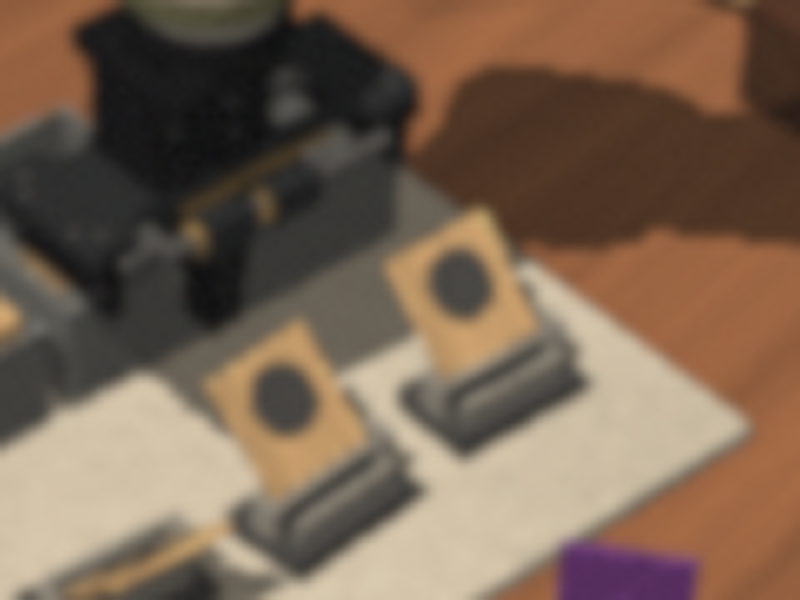

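The tip is at (212,325), again about 25 mm above the reported point, so its true height is about 0.07 m and below the edge. Pushing tag c.

>>> arm_command(
  moves=[-1.1,0,0,0,-1.1,0,0,0,-1.1,0,0,0,-1.1,0,0,0,-1.1,0,0,0,-1.1,0,0,0,-1.1,0,0,0,-1.1,0,0,0,0,0,0,0,0,0,0,0],
)

```text
time: 7.12
ee_pos: [0.5259, 0.0198, 0.0456]
eef_rot: [0.997, -0.074, 0.001, 0.0]
ft_force: [-0.2, 0.0, 0.5]
width: 0.0007
grip_force: 0.0
```

```bash
cat >> h.py <<'E'
def disc():
    im=r.camera("side");hsv=cv2.cvtColor(im,cv2.COLOR_RGB2HSV)
    m=cv2.inRange(hsv,(8,60,60),(25,255,255))
    n=["a","b","c","d"];fw=np.array([[.524,.24],[.513,.135],[.577,.017],[.569,-.102]]);ux=np.array([np.cos(YAW),np.sin(YAW)])
    # wood-coloured fraction at plate middle for both leans (c,d: pin=edge-.047u ; a,b: pin=edge+.047u)
    for i in range(4):
        pin=fw[i]+ux*(.0467 if i<2 else -.0467);o=[]
        for sgn in(1,-1):
            g=[]
            for f in(.85,.93):
                for w in(-.02,0,.02):
                    q=pin+ux*sgn*.0467*f+np.array([-ux[1],ux[0]])*w;u=proj("side",[*q,.038+.0467*f])[0].round().astype(int);g.append(m[u[1],u[0]]>0)
            o.append(np.mean(g).round(2))
        print(n[i],"wood at back/forward:",o)
E
python3 -c "from h import *;st();disc()"
```

```text
t 7.12 uvz [[0.5172 0.0973 0.0456]] xyz [0.526 0.02  0.046] toolx yaw deg -8.5 F [-0.2  0.   0.5]
a wood at back/forward: [np.float64(0.0), np.float64(1.0)]
b wood at back/forward: [np.float64(0.0), np.float64(1.0)]
c wood at back/forward: [np.float64(0.0), np.float64(1.0)]
d wood at back/forward: [np.float64(0.67), np.float64(0.17)]
```

Tag c went over. Now tag d.

>>> arm_command(
  moves=[1,0,-2.5,0,0,0,-3,0,2.1,2.85,0,0,2.1,2.85,0,0,2.1,2.85,0,0,2.1,2.85,0,0,0,0,0,0,0,0,0,0,0,0,2.5,0,0,0,3,0,0,0,0,0],
)

```text
time: 8.08
ee_pos: [0.5978, -0.1052, 0.0392]
eef_rot: [0.997, -0.073, -0.004, -0.001]
ft_force: [-1.6, -0.8, -1.6]
width: 0.0004
grip_force: 0.0
```

```bash
python3 -c "from h import *;st()"
```

```text
t 8.08 uvz [[ 0.6068 -0.0157  0.0392]] xyz [ 0.598 -0.105  0.039] toolx yaw deg -8.4 F [-1.6 -0.8 -1.6]
```

>>> arm_command(
  moves=[0,0,0,0,-1,0,0,0,-1,0,0,0,-1,0,0,0,-1,0,0,0,-1,0,0,0,-1,0,0,0,-1,0,0,0,-1,0,0,0,0,0,0,0,0,0,0,0],
)

```text
time: 9.0
ee_pos: [0.5231, -0.0948, 0.046]
eef_rot: [0.997, -0.074, 0.001, 0.0]
ft_force: [-0.4, -0.5, 0.5]
width: 0.0004
grip_force: 0.0
```

```bash
python3 -c "from h import *;st();disc()"
```

```text
t 9.0 uvz [[ 0.5314 -0.0164  0.046 ]] xyz [ 0.523 -0.095  0.046] toolx yaw deg -8.5 F [-0.4 -0.5  0.5]
a wood at back/forward: [np.float64(0.0), np.float64(1.0)]
b wood at back/forward: [np.float64(0.0), np.float64(1.0)]
c wood at back/forward: [np.float64(0.0), np.float64(1.0)]
d wood at back/forward: [np.float64(0.0), np.float64(1.0)]
```

Both right-hand tags are now forward. Moving over to the front of tag b.

>>> arm_command(
  moves=[1,0,-3,0,0,0,-3,0,0,0,-2,0,-1.3,-3.2,0,0,-1.3,-3.2,0,0,-1.3,-3.2,0,0,-1.3,-3.2,0,0,-1.3,-3.2,0,0,-1.3,-3.2,0,0,-1.3,-3.3,0,0,0,0,0,0,0,0,0,0],
)

```text
time: 10.05
ee_pos: [0.4752, 0.1423, 0.1249]
eef_rot: [0.997, -0.072, 0.001, -0.0]
ft_force: [-0.1, -0.4, -0.3]
width: 0.0005
grip_force: 0.0
```

Run:
```python
from h import *
st();p=np.array(r.read_state()["ee_pos"]);im=r.camera("side");print(((proj("side",[p,p+[0,0,.025]])-[200,200])*800/140).round())
cv2.imwrite("pics/s6.png",cv2.resize(im[200:305,200:340],(800,600),interpolation=cv2.INTER_CUBIC)[:,:,::-1])
```

```text
t 10.05 uvz [[0.4489 0.2109 0.1249]] xyz [0.475 0.142 0.125] toolx yaw deg -8.2 F [-0.1 -0.4 -0.3]
[[377. 226.]
 [377. 189.]]
```

View pics/s6.png

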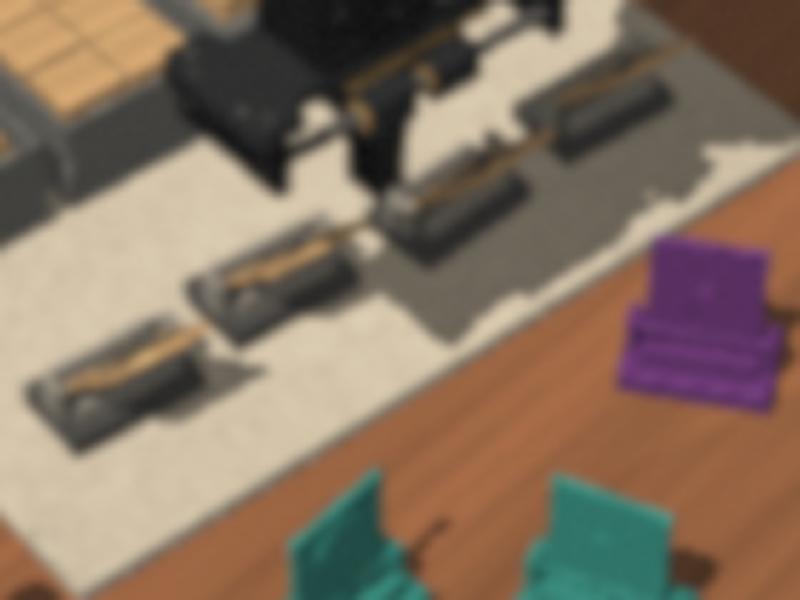

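All four tags lean forward now, seen edge-on at (130,365), (290,255), (480,170) and (630,75). The tip is in front of b at (377,193), as expected with the 25 mm offset. Descending and pushing b back.

>>> arm_command(
  moves=[0,0,4,0,0,0,4,0,0,0,0,0,1.1,0,0,0,1.1,0,0,0,1.1,0,0,0,1.1,0,0,0,1.1,0,0,0,1.1,0,0,0,1.1,0,0,0,1.1,0,0,0,0,0,0,0],
)

```text
time: 11.1
ee_pos: [0.5658, 0.1254, 0.0458]
eef_rot: [0.997, -0.075, 0.002, -0.0]
ft_force: [-0.3, -0.3, 0.7]
width: 0.0002
grip_force: 0.0
```

>>> arm_command(
  moves=[0,0,0,0,0,0,0,0],
)

```text
time: 11.27
ee_pos: [0.5624, 0.1267, 0.0448]
eef_rot: [0.997, -0.074, 0.0, -0.0]
ft_force: [-0.1, -1.6, 0.3]
width: 0.0007
grip_force: 0.0
```

```bash
python3 -c "from h import *;st();disc()"
```

```text
t 11.27 uvz [[0.5375 0.2084 0.0448]] xyz [0.562 0.127 0.045] toolx yaw deg -8.5 F [-0.1 -1.6  0.3]
a wood at back/forward: [np.float64(0.0), np.float64(1.0)]
b wood at back/forward: [np.float64(0.5), np.float64(0.0)]
c wood at back/forward: [np.float64(0.0), np.float64(1.0)]
d wood at back/forward: [np.float64(0.17), np.float64(1.0)]
```

>>> arm_command(
  moves=[-1,0,-3,0,0,0,-4,0,-2,-2.65,0,0,-2,-2.65,0,0,-2,-2.65,0,0,-2,-2.65,0,0,0,0,0,0,0,0,3.5,0,0,0,3.5,0,0,0,0,0,0,0,0,0],
)

```text
time: 12.23
ee_pos: [0.4874, 0.2442, 0.0436]
eef_rot: [0.997, -0.074, -0.001, 0.001]
ft_force: [0.0, -0.2, 0.5]
width: 0.0003
grip_force: 0.0
```

```bash
python3 -c "from h import *;st()"
```

```text
t 12.23 uvz [[0.446  0.3135 0.0436]] xyz [0.487 0.244 0.044] toolx yaw deg -8.5 F [ 0.  -0.2  0.5]
```

Pushing tag a to u ≈ 0.535, then retracting up and away.

>>> arm_command(
  moves=[1.1,0,0,0,1.1,0,0,0,1.1,0,0,0,1.1,0,0,0,1.1,0,0,0,1.1,0,0,0,1.1,0,0,0,1.1,0,0,0,0,0,0,0,0,0,0,0],
)

```text
time: 13.07
ee_pos: [0.5763, 0.2315, 0.0438]
eef_rot: [0.997, -0.075, -0.0, -0.0]
ft_force: [-1.1, 0.4, 0.0]
width: 0.0006
grip_force: 0.0
```

>>> arm_command(
  moves=[-1,0,-3,0,0,0,-4,0,0,0,-4,0,-1,4,0,0,-1,4,0,0,-1,4,0,0,-1,4,0,0,-1,4,0,0,0,4,0,0,0,4,0,0,0,4,0,0,0,4,0,0],
)

```text
time: 14.07
ee_pos: [0.4622, -0.1168, 0.1544]
eef_rot: [0.997, -0.074, 0.0, 0.0]
ft_force: [1.3, -1.1, -0.2]
width: 0.0004
grip_force: 0.0
```

>>> arm_command(
  moves=[0,4,0,0,0,4,0,0,0,4,0,0,-1,4,0,0,-1,4,0,0,0,0,0,0,0,0,0,0],
)

```text
time: 14.65
ee_pos: [0.4124, -0.3119, 0.1539]
eef_rot: [0.997, -0.076, -0.0, -0.0]
ft_force: [-1.1, 1.0, 0.5]
width: 0.0007
grip_force: 0.0
```

Run:
```python
from h import *
st();disc()
a=r.camera("top")[90:280,140:380];b=r.camera("side")[150:305,130:350]
f=lambda x:cv2.resize(x,(400,300),interpolation=cv2.INTER_CUBIC)
cv2.imwrite("pics/fin.png",np.hstack([f(a),f(b)])[:,:,::-1])
```

```text
t 14.65 uvz [[ 0.4539 -0.2475  0.1539]] xyz [ 0.412 -0.312  0.154] toolx yaw deg -8.8 F [-1.1  1.   0.5]
a wood at back/forward: [np.float64(1.0), np.float64(0.0)]
b wood at back/forward: [np.float64(1.0), np.float64(0.0)]
c wood at back/forward: [np.float64(0.0), np.float64(1.0)]
d wood at back/forward: [np.float64(0.17), np.float64(1.0)]
```

View pics/fin.png

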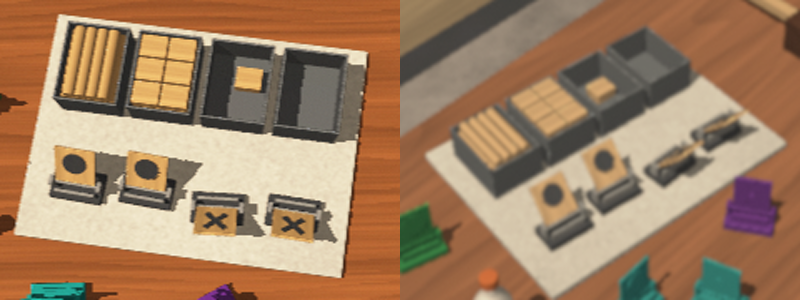

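The final view shows discs at (75,163) and (147,170) for the dowels and blocks bins, and crosses at (215,220) and (293,224) for the last-block and empty bins. The stands and bins have not moved. Handing in.

```bash
python3 -c "from h import *;print(r.close_job())"
```

```text
the job is handed in; nothing more can be done
None
```

All four tags started wrong and are now flipped: discs face up at the dowels and blocks bins, crosses at the last-block and empty bins. I handed the job in at about 15 s; the hand-in returned no verdict.

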